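# File-ready glaze board: seat the tile, free the sagging gate bolt, hold the rack open

### The job

Finish the glaze sample board: press the loose deep-blue tile fully home with the fingertips in the board's empty pocket, so that its edges lie flush with the wood. Then open the board rack for the colleague who will file the board: its gate's bolt sags onto a bent keeper, so lift the bolt by its knob while you draw it back, without forcing it, swing the gate ajar about a hand's width (roughly 100 mm at its free edge) and finish while still holding it there, because its spring hinge would shut it. Leave the other things on the bench as they are.

Things in the scene. Friction and masses are not known exactly. Their poses are not given: they have to be found in the camera images.
- tile_blue: loose deep-blue glaze tile, face up on the bench in one of three places (a pink and a light-green one lie in the others). Slab 50 x 50 mm, 12 mm thick at the edges, with a low pyramid 6 mm higher, its flat apex 16 mm square; 0.05 to 0.1 kg. Origin: centre of the underside; x, y along its edges, z up. Take it by its upper edges with the fingertips; press it on the apex
- board: plywood sample board, fixed flat on the bench, 220 mm (x) by 250 mm (y), 22 mm thick: two rows (80 mm apart in x) of three pockets (64 mm apart in y), five filled with flush tiles of other colours whose pyramids rise 6 mm above the wood; black hand slot along its +x edge. Origin: centre of the underside, z up
- pocket (a point): centre of the floor of the empty pocket, 12 mm below the board's top face, 10 mm above the bench; axes of the board. Pocket 53 mm square (1.5 mm play all round), upright walls, in the near (-x) row at its +y end; filled tiles lie 80 mm away in +x and 64 mm away in -y. A seated tile's origin is here and its edges are flush with the wood
- gate_leaf: the rack's gate with its bolt: wooden frame with steel bars, 264 mm wide, 24 mm thick, 34 to 162 mm above the bench; the barrel bolt lies along the top rail. Origin on the hinge line at bench height; z up, -y along the gate to its free edge, -x the side it opens to (the robot). Boards filed behind it begin 43 mm behind its mid plane and rise to 225 mm
- gate (a joint): gate angle, rad: 0 shut, grows as it swings out towards the robot (clockwise from above), up to 1.3. The free edge is 0.27 m from the hinge line, so 0.37 rad is 100 mm ajar. A spring shuts it: 0.25 N m at 0, 0.5 N m at 0.5 rad, about 2 to 3 N at the knob
- gate_hinge (a point): point on the vertical hinge line at the rack's left (+y) end, 162 mm above the bench (the gate's top), 18 mm in front of the gate's mid plane
- gate_edge (a point): middle of the gate's top at its free edge, 162 mm above the bench
- bolt_knob (a point): centre of the bolt's brass ball knob, 22 mm across, on a 9 mm stem; 208 mm above the bench while the bolt sags. Its bar's axis is 34 mm lower. Shut, it is 72 mm from the gate's free edge. Two fixed guides, 20 mm wide and 195 mm high, straddle the bar 61 mm ahead of the shut knob and 104 mm behind. Pinch it from above, fingers along or across the gate
- bolt (a joint): draw of the bolt, m: 0 shot, starts at 0 to 0.004, grows as it is drawn towards the hinge (+y of gate_leaf), stops at 0.045. Friction about 1.2 N, stays where put. Beyond 0.027 its nose is clear of the keeper and the gate can swing
- bolt_lift (a joint): lift of the bolt in its worn, oversize guides, m: 0 sagging (drops back when let go; weighs 2 N), up to 0.012. The keeper's lip stands in a notch under the bolt's nose: the nose passes it only when lifted over 0.0055, held so for the first 0.024 of the draw. Unlifted, the bolt stops dead at 0.0055 of draw
- keeper: bent steel keeper on the rack's right-hand front post: a strap over the bolt's nose, its gate-side sill turned up into a lip. Frame: origin at bench height in the middle of the shut gate's mid plane, axes of the rack (front to -x; yaw up to 9 degrees); the strap is at y = -0.153
- tile_pink: loose pink tile, same shape as the blue one; leave alone
- tile_green: loose light-green tile, same shape; leave alone
- bisque_tile: bisque relief tile, 100 x 100 x 11 mm, salmon-coloured, flat on the bench; leave alone
- glaze_bottle: white squeeze bottle with a pointed nozzle, 48 mm across, 122 mm tall, standing; origin at its foot; leave alone
- glaze_jar: jar of blue glaze with a white lid, 68 mm across, 85 mm tall; origin at its foot; leave alone
- brush: brush, 200 mm long, lying on the bench; leave alone
- test_cup: white cup, 76 mm across, 80 mm tall; origin at its foot; leave alone
There are look-alikes about, which are no part of the job. Of the things that look like the tile_blue, take the one that is nearest to the robot's base at the start.

How it is judged (in metres and radians):
On the way, in this order (a step that is already met when the one before it is completed fails the run):
1. the blue tile sits fully home and level in the empty pocket, its edges flush with the wood, and is pressed there by the fingers (horizontal distance between tile_blue and pocket below 0.004 m and z of tile_blue in the frame of pocket below 0.002 m and angle between tile_blue's own z axis and vertical below 0.05 rad and contact force between the fingers and tile_blue above 2 N), for 0.1 s.
2. the bolt is drawn clear of its keeper (value of joint bolt above 0.027 m), for 0.1 s.
At the end, for the whole second after the job is handed in: The gate stands still 0.25 to 0.55 rad open (65 to 140 mm at its free edge), held there against its spring by the fingers (on the bolt's knob or the gate, over 0.5 N), the bolt still drawn (over 20 mm), and the blue tile level in the pocket, within 4 mm of its centre and less than 2 mm above flush (value of joint gate between 0.25 and 0.55 rad and velocity of joint gate between -0.1 and 0.1 rad/s and value of joint bolt above 0.02 m and contact force between the fingers and gate_leaf above 0.5 N and horizontal distance between tile_blue and pocket below 0.004 m and z of tile_blue in the frame of pocket below 0.002 m and angle between tile_blue's own z axis and vertical below 0.05 rad); the arm keeps its last pose, push and grip.
It fails at once if the bolt is forced against its keeper (over 40 N) (contact force between gate_leaf and keeper above 40 N).
It fails at once if another thing on the bench is disturbed (moved over 30 mm) (distance of any of tile_pink, tile_green, bisque_tile, glaze_bottle, glaze_jar, brush, test_cup from where it was at the start of the episode above 0.03 m).
It fails at once if the bottle, jar or cup is tipped over (angle between any of glaze_bottle, glaze_jar, test_cup's own z axis and vertical above 0.5 rad).
It also fails if it takes over 54 s, if anything falls off the work surface, if the arm or the gripper's body presses on something with over 40 N, if the wrist force passes 120 N, or if a joint passes its speed limit or range.

### The arm

A 6-joint arm with a two-finger parallel gripper is mounted at the origin on the work surface. World frame = base frame: x ahead of the robot, y to its left, z up, the work surface at z = 0. Lengths are in mm, angles in rad, forces in N, time in s.
With the tool pointing down it reaches from about 275 to 1000 mm from the base axis. Payload 8.4 kg.
Tool frame: the origin (TCP) lies at the very end of the fingers, on their centre line; the grasp point (between the pads) lies 19 mm behind it; z points along the fingers, y is the line along which they close (so a half turn about z gives the same grasp; the last joint's range is limited). The gripper opens to 85 mm and grips with 20 to 120 N. Pads are 22 mm wide; open, the fingers measure 114 mm over their backs; the gripper's body (76 mm by 85 mm) begins 54 mm behind the grasp point. The pads swing forward as they close: fully open they stand 13 mm farther back than shut.
Start: joints at [-1.29, 0.353, 1.633, -0, 1.155, -0.002], TCP at [174.402, -600.177, 231.281] pointing down, gripper open.
Joint ranges: [-2.63, 2.63], [-0.92, 2.1], [0.06, 2.66], [-1.3, 4.44], [0, 2.69], [-3.02, 3.02]. Speed limits (rad/s): [2.22, 2.22, 2.79, 3.14, 3.14, 3.14].

### API

Orientations are given as [roll, pitch, yaw] about the fixed x, y, z axes, in that order (R = Rz(yaw) Ry(pitch) Rx(roll)).
In Python, from rig import sensors, grab_frame, camera_params, order gives the robot as it stands. The module is installed in compiled form; this text tells all that it offers.
- The arm moves only by the tool move_arm, never from a script. Its argument "motion" is a list of rows, each a list of 7 numbers: the turn, a rotation vector about the tool's x, y, z in fractions of the full range, 1 being pi/2 rad, then the shift along the tool's x, y, z in fractions of the full range, 1 being 0.5 m, then the finger opening in m, from 0 to 0.0854. A call has 1 to 8 rows; each row is the pose to reach, as a shift and turn from the pose commanded when the call began, along the tool's axes at that moment; what a row does not reach only later rows make up. A row lasts 1/8 s, in which the tool goes at most 62.5 mm and 10.7 degrees, less where a joint would pass 70% of its speed; a pose out of reach is approached as far as the arm can. Shift and turn numbers lie between -1 and 1, and a call with a number outside is refused. A call with a gripper value outside its range is refused whole. The fingers move at their own pace and stop on an object; "grip_force" is the grip in N (left out, the last holds). Time passes only in rows, so rows that repeat a pose let the fingers close. It gives the time, the measured TCP pose, the force, the opening and the grip force at its end, in the units of the state.
- sensors.sense(): the state, without advancing time (a new reading comes with each control period).
- grab_frame(name): name is "scene" or "side" or "wrist"; returns (picture, depth): 400x640x3 uint8, red, green, blue; 400x640 float32, mm along the optical axis (not along the pixel's ray), 0 where there is no reading.
- camera_params(name): a dict with "camera_matrix" (3x3 intrinsics, pixels), "world_from_camera" (4x4, takes a point from camera to world coordinates). Camera axes: x right, y down, z forward; pixel columns grow to the right and rows downward; lengths in mm; the calibration is good to about 2 mm. A picture is of the moment at which its call begins: read the wrist's pose just before it. camera_params takes no time and is no camera call; for the wrist camera it gives the pose at the moment of the call.
- order.sign_off(): hands the job in; it is judged then, once.
The state is a dict: "clock": time; "qpos": joint angles; "qvel": joint speeds; "joint_efforts": joint torques, N m; "eef_pos": TCP position; "tcp_rot": TCP orientation; "contact_force": force on the tool from outside, world axes, zero at the start; "wrist_torque": the same for the moment, N m; "opening": opening from 0.0 (shut) to 1.0 (fully open); "grasp_force": force on a finger pad.
Only numpy, scipy, OpenCV 4.12 (cv2) and the standard library are available. Lean on these libraries where they do the work, as an engineer would, in place of code of your own. Each camera call takes 0.05 s, during which the arm holds its last target. There are 200 camera calls.

## Working session

There is one attempt and no reset: what is moved stays moved. The work goes in short steps, Python scripts to look and compute and a tool call to move; the robot and the scene stay as the last step left them, time stands still between calls to the robot, and variables do not carry over. Pictures are saved under pics/ and viewed, at most 10 in all, crops included, and the job is handed in when it is done.

Besides the shell and the picture viewer there is one more tool, called as name(argument=value, ...) on one line, values as JSON. move_arm: Moves the arm, as the interface text tells. Its arguments: {"type":"object","properties":{"motion":{"type":"array","items":{"type":"array","items":{"type":"number"}}},"grip_force":{"type":"number"}},"required":["motion"]}

```bash
mkdir -p pics; cat > h.py <<'E'
import numpy as np, cv2
from rig import sensors, grab_frame, camera_params, order
from scipy.spatial.transform import Rotation as R
def shot(n):
    p=camera_params(n); im,d=grab_frame(n); return im,d,np.array(p["camera_matrix"]),np.array(p["world_from_camera"])
def cloud(d,K,T):
    v,u=np.mgrid[:d.shape[0],:d.shape[1]]
    P=np.stack([(u-K[0,2])/K[0,0]*d,(v-K[1,2])/K[1,1]*d,d],-1)
    return P@T[:3,:3].T+T[:3,3]
def ray(uv,K,T,z):
    uv=np.atleast_2d(uv).astype(float)
    r=np.c_[(uv[:,0]-K[0,2])/K[0,0],(uv[:,1]-K[1,2])/K[1,1],np.ones(len(uv))]@T[:3,:3].T
    return T[:3,3]+r*((z-T[2,3])/r[:,2])[:,None]
def save(n,im): cv2.imwrite("pics/"+n+".png",im[...,::-1])
def totool(tgt):  # world target TCP -> tool shift (mm)
    s=sensors.sense(); return R.from_euler("xyz",s["tcp_rot"]).as_matrix().T@(np.array(tgt)-s["eef_pos"])
E
python3 - <<'E'
from h import *
s=sensors.sense(); print(s)
for n in("scene","side"):
    im,d,K,T=shot(n); save(n+"0",im); np.savez(n+"0",im=im,d=d,K=K,T=T); print(n,T.round(2).tolist(),K.tolist())
E
```

```text
{'clock': 0.0, 'qpos': array([-1.29038885e+00,  3.53629739e-01,  1.63414885e+00,  1.97029352e-05,
        1.15516434e+00, -2.44429292e-03]), 'qvel': array([-0.00108869, -0.00045907, -0.00063177,  0.00177913, -0.00194815,
        0.00056923]), 'joint_efforts': array([-4.85191660e-03, -6.05256557e+01, -3.42064083e+01, -4.47228012e-04,
        9.34349519e-03, -8.51683831e-05]), 'eef_pos': array([ 174.28336296, -599.71750136,  230.56686725]), 'tcp_rot': array([-3.14024243e+00, -2.13151000e-05,  2.82843784e-01]), 'contact_force': array([-0.27260178, -0.41788874,  0.48273763]), 'wrist_torque': array([ 0.02367362, -0.03262488,  0.02662447]), 'grasp_force': 0.0, 'opening': 1.0002056557618464}
scene [[-0.82, 0.38, -0.43, 1176.12], [0.58, 0.55, -0.61, 931.52], [0.01, -0.74, -0.67, 1169.96], [0.0, 0.0, 0.0, 1.0]] [[498.2398793121756, 0.0, 315.0664154750602], [0.0, 498.2398793121756, 196.17088317403375], [0.0, 0.0, 1.0]]
side [[-0.76, -0.47, 0.44, -112.04], [-0.65, 0.55, -0.53, 745.37], [0.0, -0.69, -0.73, 1176.56], [0.0, 0.0, 0.0, 1.0]] [[434.7457565324478, 0.0, 325.89203002043365], [0.0, 434.7457565324478, 204.58294399190453], [0.0, 0.0, 1.0]]
```

View pics/scene0.png

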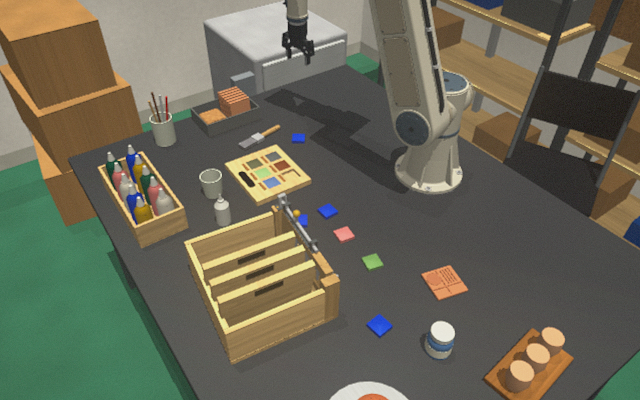

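View pics/side0.png

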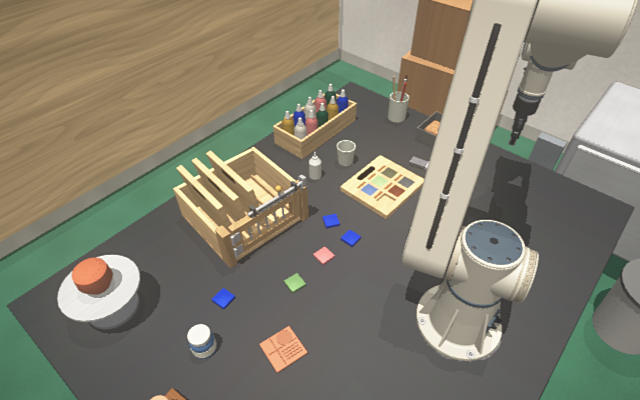

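The scene view shows blue candidates at (298,138), (328,211), (303,219) and (380,325). Pink is at (344,234) and green at (372,262). The side view shows three of the blues, at (351,238), (331,220) and (223,298). Next I measure all of them, plus the gate and board.

```bash
python3 - <<'E'
from h import *
for n in("scene","side"):
    z=np.load(n+"0.npz"); im,d,K,T=[z[k] for k in("im","d","K","T")]
    W=cloud(d,K,T); h=cv2.cvtColor(im,cv2.COLOR_RGB2HSV)
    for nm,lo,hi in(("blue",(110,150,60),(128,255,255)),("green",(38,90,60),(65,255,255)),("pink",(0,70,120),(8,150,255)),("pink2",(172,70,120),(180,150,255))):
        m=cv2.inRange(h,lo,hi)&((W[...,2]<60)*255).astype(np.uint8)
        c,l,st,ce=cv2.connectedComponentsWithStats(m)
        for i in range(1,c):
            if st[i,4]<40: continue
            q=W[l==i]; q=q[np.isfinite(q).all(1)]
            med=np.median(q,0); print(n,nm,ce[i].round(),st[i,4],med.round(1),"top",np.percentile(q[:,2],95).round(1),"r",np.hypot(*med[:2]).round(), np.median(h[l==i],0))
# board / gate enlarged crops
z=np.load("scene0.npz"); im=z["im"]
a=cv2.resize(im[125:275,215:415],(800,600),interpolation=cv2.INTER_CUBIC); save("crop1",a)
E
```

```text
scene blue [298. 138.] 109 [ 286.1 -438.6   12.7] top 18.2 r 524.0 [114. 204. 215.]
scene blue [328. 210.] 167 [438.5 -31.8  13.7] top 19.9 r 440.0 [114. 198. 216.]
scene blue [303. 220.] 73 [532.6 -42.1  14.6] top 21.5 r 534.0 [115. 189. 220.]
scene blue [379. 325.] 321 [589.7 409.5  13.8] top 19.3 r 718.0 [113. 206. 215.]
scene green [262. 172.] 77 [ 519.  -320.6   25.5] top 30.7 r 610.0 [ 44.  93. 216.]
scene green [372. 262.] 238 [461.4 227.2  13.7] top 19.4 r 514.0 [ 47. 110. 181.]
scene pink [344. 234.] 233 [459.9  86.4  12.7] top 19.3 r 468.0 [  3. 108. 236.]
side blue [331. 220.] 160 [534.6 -47.4  14.1] top 19.5 r 537.0 [116. 183. 232.]
side blue [350. 237.] 184 [432.1 -32.1  14.1] top 20.3 r 433.0 [115. 184. 231.]
side blue [223. 298.] 262 [580.7 408.5  14.4] top 20.2 r 710.0 [115. 189. 229.]
side green [294. 279.] 62 [464.9 214.7  15.6] top 20.6 r 512.0 [ 48.  90. 204.]
side pink [323. 255.] 219 [454.4  84.6  13.8] top 19.7 r 462.0 [  3.  87. 250.]
```

View pics/crop1.png

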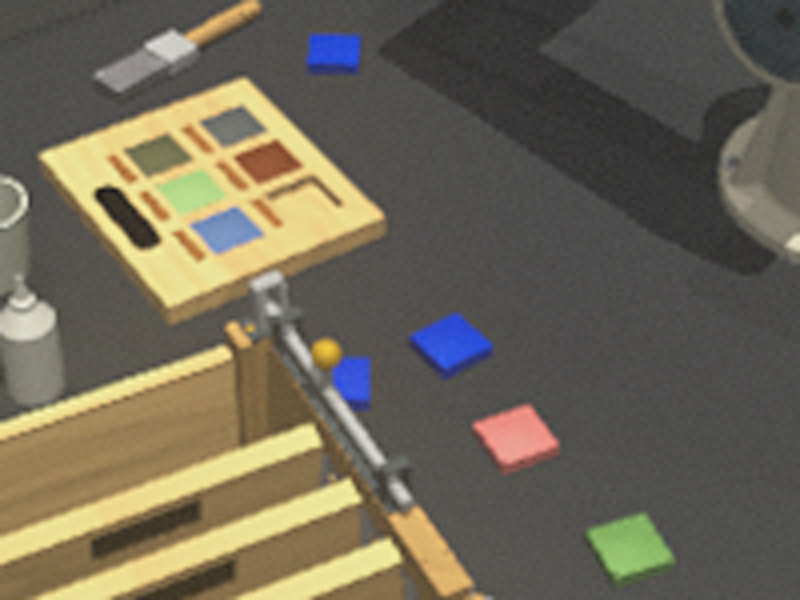

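Blue candidates by distance from the base: (328,211) at r≈436 mm, (298,138) at 524, (303,220) at 535 and (380,325) at 714. The nearest is (328,211), in line with pink and green, and the crop confirms it: deep-blue slab at crop pixel (452,344). The empty pocket is at crop (305,195), and the brass knob at (326,352).

```bash
python3 - <<'E'
from h import *
s=sensors.sense(); p=camera_params("wrist"); T=np.array(p["world_from_camera"]); print(p["camera_matrix"])
Rt=R.from_euler("xyz",s["tcp_rot"]).as_matrix(); print((Rt.T@T[:3,:3]).round(3),(Rt.T@(T[:3,3]-s["eef_pos"])).round(1))
print(totool([430,-330,330]))
# board plane pixels in scene depth
z=np.load("scene0.npz"); im,d,K,T=[z[k] for k in("im","d","K","T")]; W=cloud(d,K,T)
m=((abs(W[...,2]-22)<6)&(abs(W[...,0]-480)<200)&(abs(W[...,1]+320)<200)).astype(np.uint8)
h=cv2.cvtColor(im,cv2.COLOR_RGB2HSV); m&=(cv2.inRange(h,(12,60,100),(32,255,255))>0)
m=cv2.morphologyEx(m,cv2.MORPH_CLOSE,np.ones((9,9)));c,l,st,ce=cv2.connectedComponentsWithStats(m);i=1+st[1:,4].argmax()
uv=np.argwhere(l==i)[:,::-1]; Q=ray(uv,K,T,22)[:,:2].astype(np.float32); print(cv2.minAreaRect(Q))
# knob
m=cv2.inRange(h,(12,150,120),(28,255,255))>0; m&=(abs(W[...,2]-205)<20); print("knob",m.sum(),np.argwhere(m).mean(0),np.median(W[m],0))
E
```

```text
[[286.05652541   0.         316.22595937]
 [  0.         286.05652541 197.63073723]
 [  0.           0.           1.        ]]
[[-0.001 -0.946 -0.325]
 [ 1.    -0.001 -0.   ]
 [-0.    -0.325  0.946]] [  83.5   -0.5 -142.6]
[ 320.83912919 -187.82493247  -99.13694476]
((503.1411437988281, -313.31805419921875), (260.2555236816406, 223.8503875732422), 88.178955078125)
knob 36 [212.97222222 296.08333333] [643.77682193  95.66796903 214.50959753]
```

The manual's scale: shifts go in shares of 0.5 m and turns go in shares of pi/2 rad. Converting my numbers, 0.427 m / 0.5 = 0.854, -0.303 m / 0.5 = -0.606, 0.283 rad / 1.5708 = 0.1802.

move_arm(motion=[[0,0,0.1802,0.854,-0.606,-0.098,0.085],[0,0,0.1802,0.854,-0.606,-0.098,0.085],[0,0,0.1802,0.854,-0.606,-0.098,0.085],[0,0,0.1802,0.854,-0.606,-0.098,0.085],[0,0,0.1802,0.854,-0.606,-0.098,0.085],[0,0,0.1802,0.854,-0.606,-0.098,0.085],[0,0,0.1802,0.854,-0.606,-0.098,0.085],[0,0,0.1802,0.854,-0.606,-0.098,0.085]], grip_force=30)

```text
clock: 1.1
eef_pos: [484.8, -208.4, 278.0]
tcp_rot: [3.141, -0.0, -0.0]
contact_force: [0.8, -1.5, -0.2]
opening: 0.997
grasp_force: 0.0
```

move_arm(motion=[[0,0,0,0,0,0,0.085],[0,0,0,0,0,0,0.085],[0,0,0,0,0,0,0.085]])

```text
clock: 1.48
eef_pos: [483.1, -211.1, 277.6]
tcp_rot: [-3.142, 0.001, -0.002]
contact_force: [-0.1, 0.6, -0.1]
opening: 0.993
grasp_force: 0.0
```

```bash
python3 - <<'E'
from h import *
s=sensors.sense(); print(s["clock"],s["eef_pos"],s["tcp_rot"],s["contact_force"])
im,d,K,T=shot("wrist"); save("w1",im); np.savez("w1",im=im,d=d,K=K,T=T)
E
```

```text
1.475 [ 483.05581464 -211.11053491  277.58544053] [-3.14158625e+00  7.40709633e-04 -1.56765863e-03] [-0.12075453  0.62801251 -0.12195291]
```

View pics/w1.png

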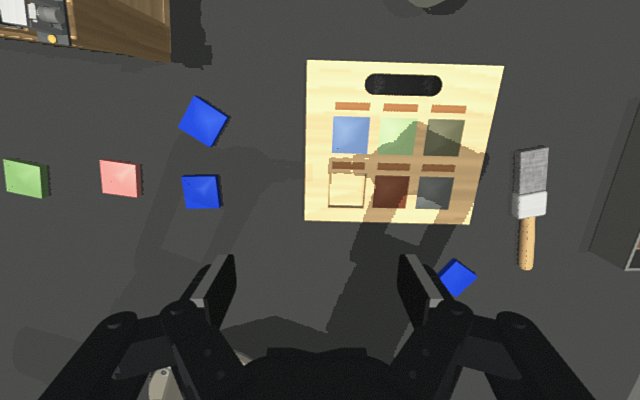

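The wrist view has right = −y and up = +x. The target blue tile is at (202,191) and the empty pocket at (347,190). Pink is at (120,178), green at (25,178), with decoy blues at (204,121) and (457,278). I'll take a closer look at the pocket, then the tile.

Scaled: 0.098 m / 0.5 = 0.196, 0.049 m / 0.5 = 0.098.

move_arm(motion=[[0,0,0,0.042,0.038,0.098,0.085],[0,0,0,0.084,0.076,0.196,0.085],[0,0,0,0.084,0.076,0.196,0.085],[0,0,0,0.084,0.076,0.196,0.085],[0,0,0,0.084,0.076,0.196,0.085]])

```text
clock: 2.15
eef_pos: [526.2, -248.6, 181.8]
tcp_rot: [3.14, -0.002, -0.001]
contact_force: [0.4, -0.0, -0.1]
opening: 0.996
grasp_force: 0.0
```

```bash
cat > grab.py <<'E'
import sys
from h import *
s=sensors.sense(); print(s["clock"],s["eef_pos"],s["tcp_rot"],s["contact_force"])
n=sys.argv[1]; im,d,K,T=shot(sys.argv[2] if len(sys.argv)>2 else "wrist"); save(n,im); np.savez(n,im=im,d=d,K=K,T=T,p=s["eef_pos"],r=s["tcp_rot"])
E
python3 grab.py w2
```

```text
2.15 [ 526.16001855 -248.57581682  181.83876541] [ 3.14049338e+00 -2.42506972e-03 -6.21950565e-04] [ 0.43525639 -0.00225712 -0.06560275]
```

Scaled: -0.217 m / 0.5 = -0.434, -0.163 m / 0.5 = -0.326.

move_arm(motion=[[0,0,0,-0.012,-0.11,0,0.085],[0,0,0,-0.024,-0.218,0,0.085],[0,0,0,-0.036,-0.326,0,0.085],[0,0,0,-0.05,-0.434,0.02,0.085],[0,0,0,-0.05,-0.434,0.02,0.085],[0,0,0,-0.05,-0.434,0.02,0.085],[0,0,0,-0.05,-0.434,0.02,0.085]])

```text
clock: 3.08
eef_pos: [501.4, -32.2, 170.6]
tcp_rot: [3.141, -0.001, -0.001]
contact_force: [0.5, 0.3, -0.7]
opening: 0.996
grasp_force: 0.0
```

```bash
python3 grab.py w3; python3 -c "
from h import *
a=np.load('w2.npz')['im'];b=np.load('w3.npz')['im'];save('w23',np.hstack([a[60:330,170:520],b[60:330,170:520]]))"
```

```text
3.075 [501.44462498 -32.15569119 170.57873866] [ 3.14128495e+00 -1.38687082e-03 -1.16330244e-03] [ 0.50476326  0.31723295 -0.71853216]
```

View pics/w23.png

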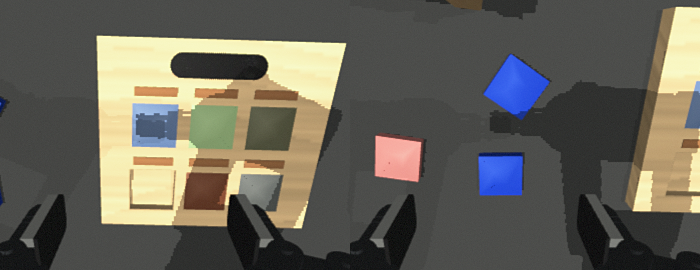

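Left half: the pocket is at full-frame (322,248). Right half: the target tile is at full-frame (321,234). Measure both.

```bash
cat > m.py <<'E'
from h import *
def line(p): 
    vx,vy,x,y=cv2.fitLine(np.float32(p),cv2.DIST_HUBER,0,.01,.01).ravel(); return np.array([x,y]),np.degrees(np.arctan2(vy,vx))
z=np.load("w2.npz"); im,d,K,T=[z[k] for k in("im","d","K","T")]; W=cloud(d,K,T)
g=cv2.cvtColor(im,cv2.COLOR_RGB2GRAY).astype(float)
def samp(P,img):
    q=(P-T[:3,3])@T[:3,:3]; uv=np.float32(np.c_[K[0,0]*q[:,0]/q[:,2]+K[0,2],K[1,1]*q[:,1]/q[:,2]+K[1,2]])
    return cv2.remap(img.astype(np.float32),uv[:,:1],uv[:,1:],cv2.INTER_LINEAR).ravel()
x=np.arange(400,640,.5)
# board edges at z=22
hs=cv2.cvtColor(im,cv2.COLOR_RGB2HSV)
S=hs[...,1].astype(float)
def cross(prof,t,rng): 
    i=np.where((prof[:-1]-t)*(prof[1:]-t)<0)[0]; return rng[i]
E0=[];E1=[];L=[]
for y in np.arange(-400,-200,10.):
    p=samp(np.c_[x,np.full_like(x,y),np.full_like(x,22)],S); c=cross(p,50,x); 
    if len(c): E0.append((c[0],y));E1.append((c[-1],y))
yy=np.arange(-260,-150,.5)
for xx in np.arange(400,600,10.):
    p=samp(np.c_[np.full_like(yy,xx),yy,np.full_like(yy,22)],S); c=cross(p,50,yy)
    if len(c): L.append((xx,c[-1]))
for n,e in(("x-",E0),("x+",E1),("y+",L)): print(n,line(e),np.round(e,1)[:4].tolist())
# pocket profiles
for y in(-257,-249,-241): 
    xs=np.arange(425,500,2.); print("y",y,list(zip(xs.astype(int),samp(np.c_[xs,xs*0+y,xs*0+22],g).astype(int))))
for xx in(455,465,475):
    ys=np.arange(-285,-210,2.); print("x",xx,list(zip(ys.astype(int),samp(np.c_[ys*0+xx,ys,ys*0+22],g).astype(int))))
m=(W[...,2]<15)&(abs(W[...,0]-463)<40)&(abs(W[...,1]+249)<40); q=W[m]; print("floor",m.sum(),np.percentile(q,[2,50,98],axis=0).round(1)); print(cv2.minAreaRect(q[:,:2].astype(np.float32)))
# tile
z=np.load("w3.npz"); im,d,K,T=[z[k] for k in("im","d","K","T")];h=cv2.cvtColor(im,cv2.COLOR_RGB2HSV); W=cloud(d,K,T)
m=cv2.inRange(h,(105,130,40),(130,255,255)); c,l,st,ce=cv2.connectedComponentsWithStats(m)
for i in range(1,c):
    if st[i,4]<300: continue
    print(ce[i],st[i])
    if np.hypot(*(ce[i]-[321,234]))<12:
        uv=np.argwhere(l==i)[:,::-1]
        for zz in(0,12): print(zz,cv2.minAreaRect(ray(uv,K,T,zz)[:,:2].astype(np.float32)))
        Q=ray(uv,K,T,12)[:,:2]
        for a in(-18,-10,0,10,18):
            s=Q[abs(Q[:,1]+32-a)<1.5]; t=Q[abs(Q[:,0]-436-a)<1.5]; print(a,s[:,0].min().round(1),s[:,0].max().round(1),t[:,1].min().round(1),t[:,1].max().round(1))
E
python3 m.py
```

```text
x- (array([ 538.1927 , -299.19992], dtype=float32), np.float32(42.56834)) [[411.0, -400.0], [460.5, -390.0], [461.0, -380.0], [461.0, -370.0]]
x+ (array([ 610.8, -305. ], dtype=float32), np.float32(88.18514)) [[608.0, -400.0], [608.0, -390.0], [608.5, -380.0], [608.5, -370.0]]
y+ (array([ 495.   , -194.575], dtype=float32), np.float32(-1.733433)) [[400.0, -192.0], [410.0, -192.0], [420.0, -192.0], [430.0, -192.5]]
y -257 [(np.int64(425), np.int64(235)), (np.int64(427), np.int64(231)), (np.int64(429), np.int64(230)), (np.int64(431), np.int64(229)), (np.int64(433), np.int64(228)), (np.int64(435), np.int64(227)), (np.int64(437), np.int64(229)), (np.int64(439), np.int64(233)), (np.int64(441), np.int64(236)), (np.int64(443), np.int64(236)), (np.int64(445), np.int64(234)), (np.int64(447), np.int64(230)), (np.int64(449), np.int64(231)), (np.int64(451), np.int64(233)), (np.int64(453), np.int64(235)), (np.int64(455), np.int64(234)), (np.int64(457), np.int64(234)), (np.int64(459), np.int64(232)), (np.int64(461), np.int64(231)), (np.int64(463), np.int64(231)), (np.int64(465), np.int64(231)), (n
[... 6769 characters left out ...]
))]
floor 1223 [[ 423.7 -281.1    8.4]
 [ 442.8 -255.3    9.8]
 [ 460.7 -229.5   11.7]]
((442.1288146972656, -255.09405517578125), (53.20956802368164, 39.335060119628906), 88.40259552001953)
[335.81376689 146.6558277 ] [ 303  114   67   66 2368]
[320.1846071 233.5861141] [ 298  212   45   44 1858]
0 ((430.65936279296875, -36.27601623535156), (56.69391632080078, 53.25693893432617), 1.3856526613235474)
12 ((436.5569763183594, -36.10939025878906), (54.522308349609375, 51.21699523925781), 1.3856801986694336)
-18 410.5 463.2 -62.2 -11.2
-10 410.5 463.2 -62.0 -11.4
0 409.2 463.2 -61.7 -11.6
10 409.2 463.2 -61.4 -11.8
18 409.2 463.2 -61.2 -10.8
[618.28813559 335.24929379] [ 590  312   50   47 1416]
```

Scaled: 0.155 m / 0.5 = 0.31, -0.067 m / 0.5 = -0.134, -0.027 rad / 1.5708 = -0.0172.

move_arm(motion=[[0,0,-0.0172,-0.06,0.002,0.04,0.085],[0,0,-0.0172,-0.134,0.008,0.14,0.085],[0,0,-0.0172,-0.134,0.008,0.24,0.085],[0,0,-0.0172,-0.134,0.008,0.31,0.085],[0,0,-0.0172,-0.134,0.008,0.31,0.085],[0,0,-0.0172,-0.134,0.008,0.31,0.085]])

```text
clock: 3.88
eef_pos: [434.7, -35.7, 15.8]
tcp_rot: [3.141, -0.001, 0.026]
contact_force: [1.0, -0.1, 0.0]
opening: 0.996
grasp_force: 0.0
```

```bash
python3 - <<'E'
from h import *
z=np.load("w2.npz"); im,d,K,T=[z[k] for k in("im","d","K","T")]; W=cloud(d,K,T)
m=(W[...,2]<15)&(abs(W[...,0]-438)<45)&(abs(W[...,1]+255)<40)
m=cv2.morphologyEx(m.astype(np.uint8),cv2.MORPH_OPEN,np.ones((3,3))); c,l,st,ce=cv2.connectedComponentsWithStats(m)
for i in range(1,c): print(ce[i],st[i])
i=1+st[1:,4].argmax(); uv=np.argwhere(l==i)[:,::-1]
print(cv2.minAreaRect(ray(uv,K,T,10)[:,:2].astype(np.float32)))
im2=cv2.resize(im[200:290,280:370],(600,600),interpolation=cv2.INTER_CUBIC); 
mm=cv2.resize(l[200:290,280:370].astype(np.uint8),(600,600),interpolation=cv2.INTER_NEAREST)
cs,_=cv2.findContours(mm,0,1); cv2.drawContours(im2,cs,-1,(255,0,0),1); save("pk",im2)
s=sensors.sense(); print(s["eef_pos"],s["tcp_rot"])
E
```

```text
[321.74370277 247.52015113] [ 300  229   45   38 1588]
((436.031982421875, -255.04119873046875), (53.790462493896484, 51.20134353637695), 88.49531555175781)
[434.71034355 -35.73136474  15.76742626] [ 3.14149762e+00 -8.48311950e-04  2.58810261e-02]
```

View pics/pk.png

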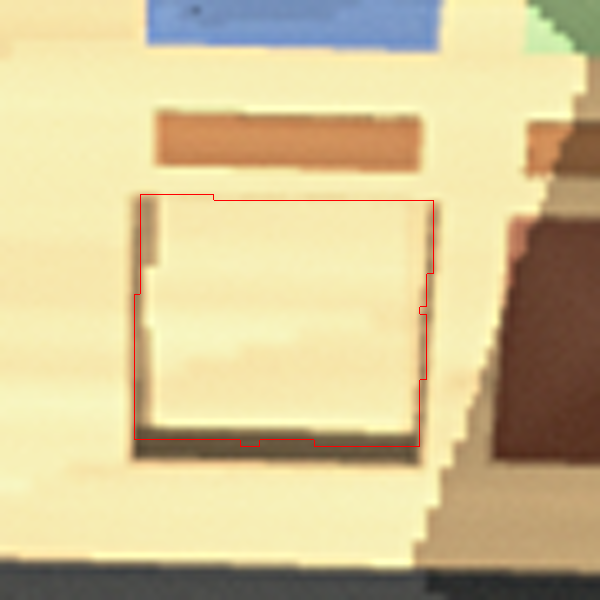

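The pocket rim corners in this crop are about (135,196), (438,201), (133,460) and (420,464). The dark strip at the bottom is the −x wall. Next I project these at z=22 and descend onto the tile.

```bash
python3 - <<'E'
from h import *
z=np.load("w2.npz"); im,d,K,T=[z[k] for k in("im","d","K","T")]
c=np.array([(135,196),(438,201),(133,460),(420,464)]); uv=(c+.5)*.15-.5+[280,200]
P=ray(uv,K,T,22)[:,:2]; print(P.round(1),P.mean(0).round(1))
E
```

```text
[[ 467.7 -229.2]
 [ 466.6 -282. ]
 [ 414.6 -227.8]
 [ 413.7 -280.4]] [ 440.6 -254.9]
```

Scaled: 0.014 m / 0.5 = 0.028, 0.007 m / 0.5 = 0.014.

move_arm(motion=[[0,0,0,0,0,0.014,0.085],[0,0,0,0,0,0.028,0.085],[0,0,0,0,0,0.028,0.06],[0,0,0,0,0,0.028,0.045],[0,0,0,0,0,0.028,0.045],[0,0,0,0,0,0.028,0.045],[0,0,0,0,0,0.028,0.045],[0,0,0,0,0,0.028,0.045]], grip_force=30)

```text
clock: 4.88
eef_pos: [434.0, -35.2, 1.1]
tcp_rot: [-3.142, -0.0, 0.027]
contact_force: [-2.6, 0.5, 5.8]
opening: 0.571
grasp_force: 31.0
```

Scaled: -0.07 m / 0.5 = -0.14, -0.03 m / 0.5 = -0.06.

move_arm(motion=[[0,0,0,0,0,-0.06,0.045],[0,0,0,0,0,-0.14,0.045],[0,0,0,0,0,-0.14,0.045],[0,0,0,0,0,-0.14,0.045]])

```text
clock: 5.38
eef_pos: [433.7, -35.2, 70.5]
tcp_rot: [3.142, -0.0, 0.027]
contact_force: [0.2, -0.0, -0.5]
opening: 0.576
grasp_force: 32.3
```

```bash
python3 grab.py w4; python3 - <<'E'
from h import *
z=np.load("w4.npz"); im,d,K,T,p,r=[z[k] for k in("im","d","K","T","p","r")]
h=cv2.cvtColor(im,cv2.COLOR_RGB2HSV); m=cv2.inRange(h,(105,130,40),(130,255,255)); c,l,st,ce=cv2.connectedComponentsWithStats(m)
Rt=R.from_euler("xyz",r).as_matrix(); W=cloud(d,K,T)
for i in range(1,c):
    if st[i,4]>1000: print(ce[i],st[i]); q=(W[l==i]-p)@Rt; print(np.percentile(q,[1,10,50,90,99],axis=0).round(1))
save("w4c",cv2.resize(im[150:330,220:420],(667,600),interpolation=cv2.INTER_CUBIC))
print(totool([440.6,-254.9,70]))
E
```

```text
5.375 [433.65154946 -35.21262264  70.53025163] [ 3.14156848e+00 -1.83510801e-05  2.68427945e-02] [ 0.21149782 -0.01065831 -0.54526251]
[348.13148942  65.32717054] [ 294    5  110  119 6761]
[[ 72.8 -10.2  51.3]
 [ 83.6   0.2  52.8]
 [103.3  19.5  55.9]
 [122.8  39.5  58.4]
 [133.1  50.5  70.4]]
[316.20965135 258.10690372] [ 267  213  100   92 8662]
[[-24.4 -24.8 -17.6]
 [-16.9 -20.1 -16.5]
 [  7.2  -0.5 -13.1]
 [ 24.9  19.3 -10.1]
 [ 25.6  24.1  -0. ]]
[1.43329262e+00 2.19844356e+02 1.02203348e-01]
```

View pics/w4c.png

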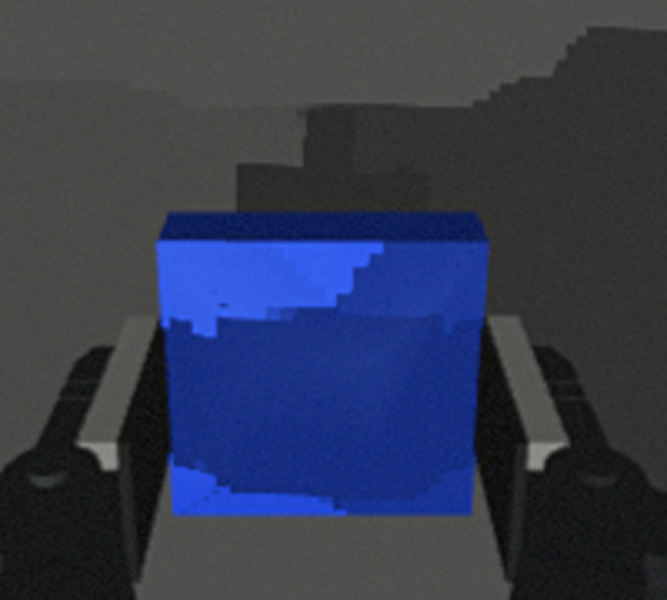

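```bash
python3 - <<'E'
from h import *
z=np.load("w4.npz"); im,d,K,T,p,r=[z[k] for k in("im","d","K","T","p","r")]
c=np.array([(157,240),(488,240),(172,515),(473,515)]); uv=(c+.5)*.3-.5+[220,150]
P=ray(uv,K,T,81.4); Q=(P-p)@R.from_euler("xyz",r).as_matrix(); print(Q.round(1),Q.mean(0).round(1))
E
```

```text
[[ 25.5 -25.2 -10.9]
 [ 25.4  24.6 -10.9]
 [-24.7 -25.5 -10.9]
 [-24.7  24.9 -10.9]] [  0.4  -0.3 -10.9]
```

Scaled: 0.22 m / 0.5 = 0.44, 0.165 m / 0.5 = 0.33, 0.056 rad / 1.5708 = 0.0357.

move_arm(motion=[[0,0,0.0089,0,0.11,0,0.045],[0,0,0.0178,0.002,0.22,0,0.045],[0,0,0.0267,0.002,0.33,0,0.045],[0,0,0.0357,0.002,0.44,0,0.045],[0,0,0.0357,0.002,0.44,0.06,0.045],[0,0,0.0357,0.002,0.44,0.06,0.045],[0,0,0.0357,0.002,0.44,0.06,0.045]])

```text
clock: 6.3
eef_pos: [440.2, -254.3, 40.5]
tcp_rot: [-3.141, 0.002, -0.029]
contact_force: [-0.3, -0.3, -1.0]
opening: 0.571
grasp_force: 32.2
```

```bash
python3 -c "
from h import *
s=sensors.sense();print(s['clock'],s['eef_pos'],s['tcp_rot'],s['contact_force'],totool([440.6,-254.9,26]))"; python3 grab.py w5
```

```text
6.3 [ 440.23479288 -254.32284711   40.45992771] [-3.14056892e+00  1.77107698e-03 -2.86475172e-02] [-0.3191282  -0.27737942 -0.96384265] [ 0.40719804  0.58125734 14.45864173]
6.3 [ 440.23479288 -254.32284711   40.45992771] [-3.14056892e+00  1.77107698e-03 -2.86475172e-02] [-0.3191282  -0.27737942 -0.96384265]
```

Scaled: 0.021 m / 0.5 = 0.042, 0.019 m / 0.5 = 0.038.

move_arm(motion=[[0,0,0,0,0.0016,0.02,0.045],[0,0,0,0,0.0016,0.032,0.045],[0,0,0,0,0.0016,0.038,0.045],[0,0,0,0,0.0016,0.042,0.045],[0,0,0,0,0.0016,0.042,0.045]])

```text
clock: 6.98
eef_pos: [440.7, -255.9, 19.8]
tcp_rot: [-3.142, 0.0, -0.029]
contact_force: [-0.7, 0.5, -0.9]
opening: 0.574
grasp_force: 32.2
```

Scaled: 0.003 m / 0.5 = 0.006, 0.002 m / 0.5 = 0.004.

move_arm(motion=[[0,0,0,0,0,0.004,0.045],[0,0,0,0,0,0.006,0.045],[0,0,0,0,0,0.006,0.045]])

```text
clock: 7.35
eef_pos: [441.0, -256.1, 19.1]
tcp_rot: [3.141, -0.001, -0.029]
contact_force: [-7.6, 4.8, 32.7]
opening: 0.57
grasp_force: 51.0
```

Scaled: -0.002 m / 0.5 = -0.004.

move_arm(motion=[[0,0,0,0,0,-0.004,0.045],[0,0,0,0,0,-0.004,0.045]])

```text
clock: 7.6
eef_pos: [441.1, -256.1, 19.2]
tcp_rot: [3.141, -0.001, -0.029]
contact_force: [-1.5, 0.3, 9.8]
opening: 0.572
grasp_force: 37.7
```

```bash
python3 grab.py w6; python3 - <<'E'
from h import *
z=np.load("w6.npz"); im,d,K,T,p,r=[z[k] for k in("im","d","K","T","p","r")]
h=cv2.cvtColor(im,cv2.COLOR_RGB2HSV); m=cv2.inRange(h,(108,150,30),(130,255,255)); c,l,st,ce=cv2.connectedComponentsWithStats(m)
Rt=R.from_euler("xyz",r).as_matrix(); W=cloud(d,K,T)
for i in range(1,c):
    if st[i,4]>1000 and ce[i][1]>150: q=(W[l==i]-p)@Rt; print(ce[i],st[i],np.percentile(q,[1,10,50,90,99],axis=0).round(1).tolist(),np.percentile(W[l==i][:,2],[1,5,50]))
save("w6c",cv2.resize(im[180:330,220:420],(800,600),interpolation=cv2.INTER_CUBIC))
E
```

```text
7.6 [ 441.11225594 -256.14796527   19.23451401] [ 3.14112602e+00 -8.48086215e-04 -2.92659182e-02] [-1.52246031  0.26481103  9.83531294]
[316.01568154 258.80168878] [ 267  216   99   88 8290] [[-23.4, -24.7, -17.6], [-16.2, -20.1, -16.5], [6.8, -0.5, -13.2], [24.4, 19.2, -10.7], [25.6, 23.8, -3.6]] [22.84528045 27.46264061 32.44219457]
```

View pics/w6c.png

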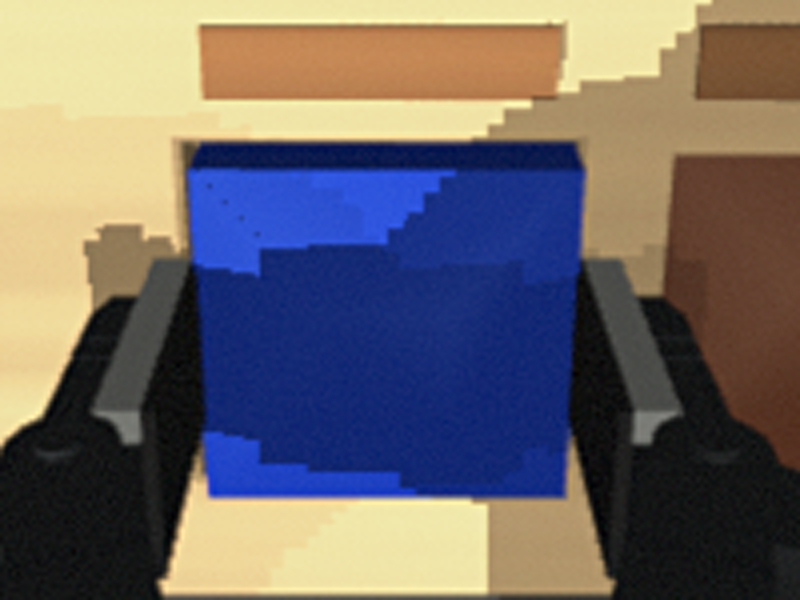

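The tile is inside the rim, with a gap on the left at (180,200) and the right side tight, and the fingertips are resting on the wood. I'll centre it slightly, release, and lift.

move_arm(motion=[[0,0,0,-0.0008,-0.0016,-0.002,0.045],[0,0,0,-0.0008,-0.0016,-0.002,0.045],[0,0,0,-0.0008,-0.0016,-0.002,0.058],[0,0,0,-0.0008,-0.0016,-0.002,0.058],[0,0,0,-0.0008,-0.0016,-0.002,0.058],[0,0,0,-0.0008,-0.0016,-0.04,0.058],[0,0,0,-0.0008,-0.0016,-0.08,0.0],[0,0,0,-0.0008,-0.0016,-0.08,0.0]])

```text
clock: 8.65
eef_pos: [441.3, -255.7, 59.9]
tcp_rot: [3.14, -0.002, -0.029]
contact_force: [0.2, 0.2, -0.3]
opening: 0.259
grasp_force: 0.0
```

move_arm(motion=[[0,0,0,0,0,0,0],[0,0,0,0,0,0,0],[0,0,0,0,0,0,0],[0,0,0,0,0,0,0]])

```text
clock: 9.15
eef_pos: [440.2, -255.0, 58.5]
tcp_rot: [-3.141, 0.001, -0.029]
contact_force: [-0.0, 0.0, -0.3]
opening: -0.002
grasp_force: 0.0
```

```bash
python3 grab.py w7; python3 - <<'E'
from h import *
z=np.load("w7.npz"); im,d,K,T,p,r=[z[k] for k in("im","d","K","T","p","r")]
h=cv2.cvtColor(im,cv2.COLOR_RGB2HSV); m=cv2.inRange(h,(108,150,30),(130,255,255)); c,l,st,ce=cv2.connectedComponentsWithStats(m); W=cloud(d,K,T)
for i in range(1,c):
    if st[i,4]>500 and ce[i][1]>150: q=W[l==i]; print(ce[i],st[i],np.percentile(q,[1,5,50,95,99],axis=0).round(1).tolist()); print(cv2.minAreaRect(ray(np.argwhere(l==i)[:,::-1],K,T,22)[:,:2].astype(np.float32)))
w=W[(abs(W[...,0]-475)<5)&(abs(W[...,1]+205)<10)]; print("wood z",np.median(w[:,2]))
print(totool([440.6,-254.9,30]))
E
```

```text
9.15 [ 440.22582012 -255.01212191   58.54423882] [-3.14130960e+00  5.20049179e-04 -2.92099779e-02] [-0.04178328  0.03757606 -0.29307664]
[316.08146067 220.91736891] [ 279  192   75   68 4272] [[418.0, -279.0, 20.3], [424.5, -277.0, 21.7], [447.6, -255.0, 24.6], [464.6, -232.1, 28.3], [465.9, -230.2, 65.7]]
((440.8555908203125, -254.532470703125), (49.63440704345703, 50.30467224121094), 88.29202270507812)
[539.82409639 364.45542169] [ 505  339   69   53 1660] [[272.8, -476.2, 0.2], [282.3, -470.5, 2.0], [299.9, -443.1, 13.0], [315.9, -424.5, 18.2], [450.6, -312.3, 144.9]]
((309.7945556640625, -436.6393127441406), (63.29670333862305, 26.16261100769043), 50.355506896972656)
wood z 21.91884707746445
[ 0.27660062 -0.15811993 28.6427465 ]
```

The tile has dropped in flush and centred. Now I press it on the apex.

Scaled: 0.032 m / 0.5 = 0.064, 0.031 m / 0.5 = 0.062.

move_arm(motion=[[0,0,0,0.0008,0,0.03,0],[0,0,0,0.0008,0,0.052,0],[0,0,0,0.0008,0,0.058,0],[0,0,0,0.0008,0,0.062,0],[0,0,0,0.0008,0,0.064,0]])

```text
clock: 9.82
eef_pos: [440.3, -254.8, 27.9]
tcp_rot: [-3.141, 0.001, -0.029]
contact_force: [-8.8, 4.5, 31.1]
opening: 0.002
grasp_force: 16.0
```

Scaled: -0.25 m / 0.5 = -0.5, -0.2 m / 0.5 = -0.4.

move_arm(motion=[[0,0,0,0,0,0,0],[0,0,0,0,0,0,0],[0,0,0,0,0,0,0],[0,0,0,0,0,-0.06,0],[0,0,0,0,0,-0.16,0],[0,0,0,0,0,-0.28,0],[0,0,0,0,0,-0.4,0.085],[0,0,0,0,0,-0.5,0.085]])

```text
clock: 10.82
eef_pos: [441.0, -255.2, 279.6]
tcp_rot: [3.141, -0.002, -0.029]
contact_force: [0.5, -0.6, -1.1]
opening: 0.417
grasp_force: 0.0
```

```bash
python3 grab.py w8; python3 grab.py s8 scene; python3 grab.py d8 side; python3 - <<'E'
from h import *
z=np.load("w8.npz"); im,d,K,T=[z[k] for k in("im","d","K","T")]
h=cv2.cvtColor(im,cv2.COLOR_RGB2HSV); m=cv2.inRange(h,(108,150,30),(130,255,255)); c,l,st,ce=cv2.connectedComponentsWithStats(m); W=cloud(d,K,T)
for i in range(1,c):
    q=np.median(W[l==i],0)
    if st[i,4]>100: print(ce[i],st[i,4],q.round(1),cv2.minAreaRect(ray(np.argwhere(l==i)[:,::-1],K,T,22)[:,:2].astype(np.float32)))
# knob triangulation
A=[];b=[]
for n in("s8","d8"):
    z=np.load(n+".npz"); im,d,K,T=[z[k] for k in("im","d","K","T")]; h=cv2.cvtColor(im,cv2.COLOR_RGB2HSV)
    m=cv2.inRange(h,(15,170,100),(30,255,255)); c,l,st,ce=cv2.connectedComponentsWithStats(m); W=cloud(d,K,T)
    for i in range(1,c):
        q=np.median(W[l==i],0)
        if st[i,4]>15 and 400<q[0]<750 and -150<q[1]<250: print(n,ce[i],st[i],q.round(1),"z208:",ray(ce[i],K,T,208).round(1))
E
```

```text
10.825 [ 440.95888642 -255.1940451   279.63366399] [ 3.14059644e+00 -1.81499873e-03 -2.91279127e-02] [ 0.4788374  -0.57545377 -1.10268493]
10.875 [ 443.40514851 -256.63503747  285.85208874] [ 3.13671446 -0.00896809 -0.02918141] [ 2.4579099  -0.90609605  5.80896969]
10.925 [ 443.38237061 -256.60298783  282.83817485] [ 3.13681587 -0.00877085 -0.02913029] [-0.54023804 -1.00618236  0.11196553]
[164.01488095  94.04345238] 1680 [537.3 -54.5  14.2] ((536.5464477539062, -57.491024017333984), (53.76972961425781, 51.497230529785156), 55.55848693847656)
[315.91632486 161.95242002] 1219 [ 441.8 -254.7   24.6] ((440.3029479980469, -254.62648010253906), (49.04645919799805, 48.90739440917969), 88.27017974853516)
[434.85601578 253.68836292] 1014 [ 283.4 -441.7   13.7] ((287.1689453125, -438.51751708984375), (57.30305480957031, 51.23314666748047), 53.513832092285156)
s8 [296.03448276 212.75862069] [293 210   7   6  29] [644.2  94.6 216. ] z208: [[639.7  87.4 208. ]]
```

The tile is seated flush within 1 mm. The brass knob is at scene pixel (296,213), so roughly (640,88,208). Next I hover in front of it.

Scaled: -0.347 m / 0.5 = -0.694, -0.3 m / 0.5 = -0.6.

move_arm(motion=[[0,0,0,0.044,-0.1,-0.03,0.085],[0,0,0,0.088,-0.2,-0.03,0.085],[0,0,0,0.132,-0.3,-0.03,0.085],[0,0,0,0.176,-0.4,-0.03,0.085],[0,0,0,0.22,-0.5,-0.03,0.085],[0,0,0,0.26,-0.6,-0.03,0.085],[0,0,0,0.298,-0.694,-0.03,0.085],[0,0,0,0.298,-0.694,-0.03,0.085]])

```text
clock: 11.98
eef_pos: [600.1, 90.3, 289.7]
tcp_rot: [-3.141, 0.002, -0.026]
contact_force: [0.5, -0.2, 0.2]
opening: 0.995
grasp_force: 0.0
```

move_arm(motion=[[0,0,0,0,0,0,0.085],[0,0,0,0,0,0,0.085]])

```text
clock: 12.22
eef_pos: [599.3, 86.2, 291.3]
tcp_rot: [3.141, 0.001, -0.03]
contact_force: [-1.3, 0.3, 0.1]
opening: 1.0
grasp_force: 0.0
```

```bash
python3 grab.py w9; python3 - <<'E'
from h import *
z=np.load("w9.npz"); im,d,K,T=[z[k] for k in("im","d","K","T")]; W=cloud(d,K,T)
h=cv2.cvtColor(im,cv2.COLOR_RGB2HSV); m=cv2.inRange(h,(15,170,80),(30,255,255)); c,l,st,ce=cv2.connectedComponentsWithStats(m)
for i in range(1,c):
    q=np.median(W[l==i],0)
    if st[i,4]>40 and q[2]>100: print(ce[i],st[i],q.round(1),ray(ce[i],K,T,208).round(1))
E
```

```text
12.225 [599.27638408  86.24778015 291.33627212] [ 3.14115573e+00  1.02088478e-03 -3.02618587e-02] [-1.32512559  0.25899903  0.11779042]
```

View pics/w9.png

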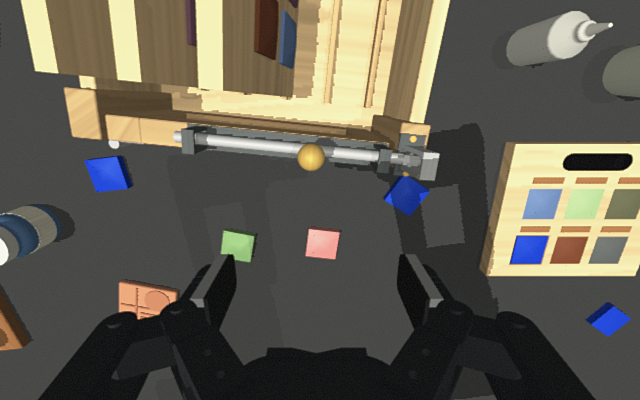

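The knob is at (311,157). The bar runs from the rear guide at (189,140) to the front guide at (385,160), with the keeper strap at (430,165). My blue tile is in the pocket at (528,250).

```bash
python3 - <<'E'
from h import *
z=np.load("w9.npz"); im,d,K,T=[z[k] for k in("im","d","K","T")]; W=cloud(d,K,T)
h=cv2.cvtColor(im,cv2.COLOR_RGB2HSV); print(h[152:162:5,305:318:4].reshape(-1,3).tolist())
m=cv2.inRange(h,(14,120,60),(30,255,255)).astype(np.uint8); mm=m*0; mm[138:178,290:332]=m[138:178,290:332]
mm&=((W[...,2]>195)*255).astype(np.uint8)
uv=np.argwhere(mm>0)[:,::-1]; c,rr=cv2.minEnclosingCircle(uv.astype(np.float32)); print("knob px",c,rr,uv.mean(0)); print("knob",ray(uv.mean(0),K,T,208),ray(c,K,T,208),np.median(W[mm>0],0))
# bar: bright grey pixels along z~174
b=((h[...,1]<25)&(h[...,2]>110)&(abs(W[...,2]-178)<10)); uv=np.argwhere(b)[:,::-1]; uv=uv[(uv[:,0]>200)&(uv[:,0]<372)&(abs(uv[:,1]-150)<15)]
P=ray(uv,K,T,181)[:,:2]; l=cv2.fitLine(np.float32(P),cv2.DIST_HUBER,0,.01,.01).ravel(); print("bar",len(uv),l, "x at knob y",)
for u in [(189,140),(385,160),(430,165)]: print(u,W[u[1],u[0]].round(1),ray(u,K,T,195).round(1))
E
```

```text
[[20, 145, 220], [21, 144, 221], [20, 146, 217], [21, 146, 201], [23, 138, 239], [26, 127, 245], [22, 139, 238], [21, 144, 222]]
knob px (310.65069580078125, 156.71917724609375) 13.542862892150879 [310.64197531 156.86243386]
knob [[639.42026526  89.78886937 208.        ]] [[639.53491073  89.77763086 208.        ]] [641.15086464  89.48603536 215.83540953]
bar 1536 [1.2702715e-01 9.9189925e-01 6.4401526e+02 1.1514990e+02] x at knob y
(189, 140) [654.1 189.9 195.3] [[654.1 190.  195. ]]
(385, 160) [631.8  26.9 192.8] [[632.3  27.4 195. ]]
(430, 165) [627.6  -9.6 198.5] [[626.8 -11.  195. ]]
```

Scaled: 0.1 m / 0.5 = 0.2, 0.085 m / 0.5 = 0.17, 0.05 rad / 1.5708 = 0.0318.

move_arm(motion=[[0,0,0.0318,0.04,-0.005,0.02,0.05],[0,0,0.0637,0.08,-0.0096,0.06,0.05],[0,0,0.0637,0.08,-0.0096,0.12,0.05],[0,0,0.0637,0.08,-0.0096,0.17,0.05],[0,0,0.0637,0.08,-0.0096,0.2,0.05],[0,0,0.0637,0.08,-0.0096,0.2,0.05]], grip_force=25)

```text
clock: 13.02
eef_pos: [639.4, 90.4, 191.1]
tcp_rot: [3.141, 0.002, -0.13]
contact_force: [0.4, -0.5, 0.8]
opening: 0.588
grasp_force: 0.0
```

```bash
python3 grab.py w10; python3 - <<'E'
from h import *
z=np.load("w10.npz"); im,d,K,T,p,r=[z[k] for k in("im","d","K","T","p","r")]; W=cloud(d,K,T)
h=cv2.cvtColor(im,cv2.COLOR_RGB2HSV); m=cv2.inRange(h,(14,110,50),(30,255,255)); m[abs(W[...,2]-210)>14]=0; m[:,:250]=0;m[:,380:]=0
c,l,st,ce=cv2.connectedComponentsWithStats(m)
for i in range(1,c):
    if st[i,4]>150: k=ray(ce[i],K,T,208)[0]; print(ce[i],st[i],k.round(1),"tool",((k-p)@R.from_euler("xyz",r).as_matrix()).round(1))
E
```

```text
13.025 [639.37989789  90.36255638 191.11603423] [ 3.14110976e+00  1.63832177e-03 -1.29914323e-01] [ 0.37769576 -0.47646993  0.78091636]
[317.95535714 272.12087912] [ 297  251   43   44 1456] [639.3  89.8 208. ] tool [ -0.    0.6 -16.9]
```

Centred to within 1 mm. Close, then lift.

Scaled: 0.0006 m / 0.5 = 0.0012.

move_arm(motion=[[0,0,0,0,0.0012,0,0.03],[0,0,0,0,0.0012,0,0.015],[0,0,0,0,0.0012,0,0.015],[0,0,0,0,0.0012,0,0.015],[0,0,0,0,0.0012,0,0.015]], grip_force=30)

```text
clock: 13.7
eef_pos: [640.6, 90.4, 193.1]
tcp_rot: [-3.141, -0.002, -0.129]
contact_force: [-0.8, -0.7, 6.5]
opening: 0.231
grasp_force: 29.2
```

Scaled: -0.009 m / 0.5 = -0.018, -0.008 m / 0.5 = -0.016.

move_arm(motion=[[0,0,0,0,0,-0.008,0.015],[0,0,0,0,0,-0.016,0.015],[0,0,0,0,0,-0.018,0.015],[0,0,0,0,0,-0.018,0.015]])

```text
clock: 14.2
eef_pos: [640.0, 90.4, 200.9]
tcp_rot: [-3.142, -0.0, -0.129]
contact_force: [1.9, -0.9, -1.8]
opening: 0.23
grasp_force: 29.4
```

Lifted: it carries about −1.8 N, matching the bolt's weight. Draw it slowly, a touch higher.

Scaled: -0.009 m / 0.5 = -0.018, -0.006 m / 0.5 = -0.012.

move_arm(motion=[[0,0,0,0,0,-0.002,0.015],[0,0,0,0,-0.006,-0.002,0.015],[0,0,0,0,-0.012,-0.002,0.015],[0,0,0,0,-0.018,-0.002,0.015]])

```text
clock: 14.7
eef_pos: [641.1, 99.5, 201.8]
tcp_rot: [3.141, 0.0, -0.129]
contact_force: [1.4, -1.6, -1.2]
opening: 0.231
grasp_force: 29.4
```

Scaled: -0.028 m / 0.5 = -0.056, -0.024 m / 0.5 = -0.048.

move_arm(motion=[[0,0,0,0,-0.008,0,0.015],[0,0,0,0,-0.016,0,0.015],[0,0,0,0,-0.024,0,0.015],[0,0,0,0,-0.032,0,0.015],[0,0,0,0,-0.04,0,0.015],[0,0,0,0,-0.048,0,0.015],[0,0,0,0,-0.056,0,0.015],[0,0,0,0,-0.056,0,0.015]])

```text
clock: 15.7
eef_pos: [644.8, 127.7, 201.9]
tcp_rot: [-3.141, -0.0, -0.129]
contact_force: [1.8, 0.6, -1.6]
opening: 0.232
grasp_force: 29.4
```

```bash
python3 grab.py w11; python3 - <<'E'
from h import *
z=np.load("w11.npz"); im,d,K,T,p,r=[z[k] for k in("im","d","K","T","p","r")]; W=cloud(d,K,T)
h=cv2.cvtColor(im,cv2.COLOR_RGB2HSV); m=cv2.inRange(h,(14,110,50),(30,255,255)); m[abs(W[...,2]-217)>14]=0; m[:,250:380]&=255; m[:,:250]=0;m[:,380:]=0
c,l,st,ce=cv2.connectedComponentsWithStats(m)
for i in range(1,c):
    if st[i,4]>150: k=ray(ce[i],K,T,217)[0]; print(ce[i],st[i],k.round(1),"tool",((k-p)@R.from_euler("xyz",r).as_matrix()).round(1),np.percentile(W[l==i][:,2],90))
# gate circle: hinge from shut knob
e2=np.array([-np.sin(-.13),np.cos(-.13)]); e1=np.array([e2[1],-e2[0]]); s=sensors.sense(); k=s["eef_pos"][:2]
for off in(0,10,18,30):   # knob line ahead of hinge x-offset guess
    H=np.array([639.4,89.8])+198*e2-off*e1
    print(off,H.round(1),[ (np.array([[np.cos(a),np.sin(a)],[-np.sin(a),np.cos(a)]])@(k-H)+H-k).round(1).tolist() for a in(.1,.2,.3,.4)])
E
```

```text
15.7 [644.81057254 127.74862671 201.90498775] [-3.14087544e+00 -1.59139189e-04 -1.29021519e-01] [ 1.79439252  0.60695847 -1.60877873]
[316.24607703 271.46647646] [ 296  250   41   43 1402] [644.  128.2 217. ] tool [ -0.8  -0.3 -15.1] 226.90481700621135
0 [665.1 286.1] [[-15.7, 2.8], [-31.1, 7.2], [-45.9, 13.1], [-60.1, 20.4]]
10 [655.2 287.4] [[-15.9, 1.8], [-31.5, 5.2], [-46.7, 10.2], [-61.4, 16.6]]
18 [647.2 288.5] [[-16.0, 1.0], [-31.9, 3.7], [-47.4, 7.9], [-62.4, 13.6]]
30 [635.3 290. ] [[-16.3, -0.1], [-32.4, 1.4], [-48.4, 4.5], [-64.0, 9.1]]
```

The bolt is drawn about 38 mm with low forces. Now I swing the gate along its arc, turning the tool with it.

Scaled: -0.016 m / 0.5 = -0.032, 0.0004 m / 0.5 = 0.0008, 0.1 rad / 1.5708 = 0.0637.

move_arm(motion=[[0,0,0.0191,-0.0096,0.0008,0,0.015],[0,0,0.0382,-0.0192,0.0016,0,0.015],[0,0,0.0637,-0.032,0.002,0,0.015],[0,0,0.0637,-0.032,0.002,0,0.015]])

```text
clock: 16.25
eef_pos: [628.1, 128.1, 202.0]
tcp_rot: [3.141, 0.0, -0.23]
contact_force: [2.2, -0.8, -2.2]
opening: 0.235
grasp_force: 29.4
```

Scaled: -0.0447 m / 0.5 = -0.0894, -0.0012 m / 0.5 = -0.0024, 0.28 rad / 1.5708 = 0.1783.

move_arm(motion=[[0,0,0.0318,-0.016,0.0014,0,0.015],[0,0,0.0637,-0.032,0.002,0,0.015],[0,0,0.0955,-0.048,0.0018,0,0.015],[0,0,0.1273,-0.064,0.0008,0,0.015],[0,0,0.1528,-0.0768,-0.0006,0,0.015],[0,0,0.1783,-0.0894,-0.0024,0,0.015],[0,0,0.1783,-0.0894,-0.0024,0,0.015],[0,0,0.1783,-0.0894,-0.0024,0,0.015]])

```text
clock: 17.25
eef_pos: [585.7, 139.2, 202.0]
tcp_rot: [3.141, -0.0, -0.508]
contact_force: [1.6, -1.9, -1.9]
opening: 0.234
grasp_force: 29.5
```

```bash
python3 grab.py w12; python3 - <<'E'
from h import *
z=np.load("w12.npz"); im,d,K,T,p,r=[z[k] for k in("im","d","K","T","p","r")]; W=cloud(d,K,T)
h=cv2.cvtColor(im,cv2.COLOR_RGB2HSV); m=cv2.inRange(h,(14,110,50),(30,255,255)); m[abs(W[...,2]-217)>14]=0; m[:,:250]=0;m[:,380:]=0
c,l,st,ce=cv2.connectedComponentsWithStats(m)
for i in range(1,c):
    if st[i,4]>150: print(ce[i],st[i])
b=((h[...,1]<30)&(h[...,2]>90)&(abs(W[...,2]-185)<16)); q=W[b][:,:2]; q=q[(abs(q[:,0]-585)<70)&(abs(q[:,1]-130)<140)]
l=cv2.fitLine(np.float32(q),cv2.DIST_HUBER,0,.01,.01).ravel(); print("bar",len(q),l,"gate angle",np.arctan2(l[0],l[1])-.13)
save("w12s",im)
E
```

```text
17.25 [585.70533751 139.20865561 201.96463048] [ 3.14137145e+00 -4.37720519e-04 -5.08077134e-01] [ 1.64575145 -1.91419164 -1.91296183]
[316.36214286 271.45      ] [ 297  250   40   43 1400]
bar 6365 [4.5686352e-01 8.8953680e-01 5.9714374e+02 1.5591702e+02] gate angle 0.34446603
```

View pics/w12.png

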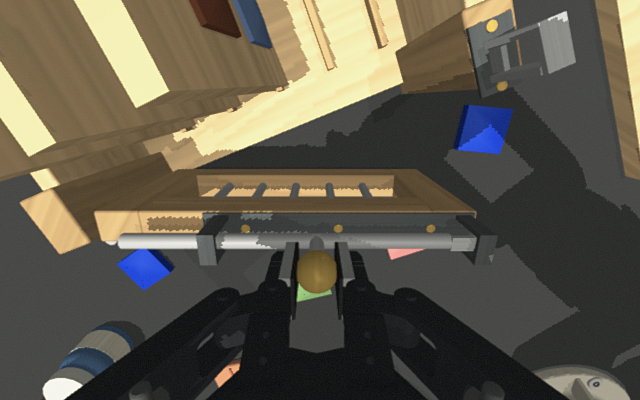

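The gate stands about 0.36 rad ajar, its bar running (120–475, 243), with the knob held between the pads at (317,271). The keeper at (510,60) is clear. I'll let it settle, then hand in.

move_arm(motion=[[0,0,0,0,0,0,0.015],[0,0,0,0,0,0,0.015],[0,0,0,0,0,0,0.015],[0,0,0,0,0,0,0.015]])

```text
clock: 17.8
eef_pos: [585.4, 139.4, 201.8]
tcp_rot: [3.141, 0.0, -0.509]
contact_force: [2.0, -2.5, -1.7]
opening: 0.231
grasp_force: 29.5
```

```bash
python3 -c "
from rig import order,sensors
s=sensors.sense();print(s['clock'],s['contact_force'],s['eef_pos']);print(order.sign_off())"
```

```text
17.8 [ 2.01764589 -2.46336921 -1.74882512] [585.40290587 139.36550658 201.82482527]
the job is handed in; nothing more can be done
None
```

I pressed the blue tile flush into the pocket, drew the bolt about 38 mm, and handed the job in at 17.8 s with the arm holding the gate about 0.36 rad ajar; the sign-off returned no verdict.

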